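Pin the towing-eye head onto its drawbar

ROBOT

A 6-joint arm with a two-finger parallel gripper is mounted at the origin on the work surface. World frame = base frame: x ahead of the robot, y to its left, z up, the work surface at z = 0. Lengths are in m, angles in rad, forces in N, time in s.
With the tool pointing down it reaches from about 0.3 to 0.825 m from the base axis. Payload 5.4 kg.
Tool frame: the origin (TCP) lies at the very end of the fingers, on their centre line; the grasp point (between the pads) lies 19 mm behind it; z points along the fingers, y is the direction in which the jaws open and shut (so a half turn about z gives the same grasp; the last joint's range is limited). The gripper opens to 92 mm and grips with 3 to 60 N. Pads are 20 mm wide; open, the fingers measure 128 mm over their backs; the gripper's body (75 mm by 189 mm) begins 69 mm behind the grasp point.
Start: joints at [-1.464, 0.158, 1.597, -0, 1.386, -0.21], TCP at [0.179, -0.546, 0.215] pointing down, gripper open.
Joint ranges: [-2.91, 2.91], [-0.94, 2.29], [0.18, 2.7], [-1.29, 4.43], [0.17, 2.64], [-3, 3]. Speed limits (rad/s): [2.57, 2.57, 3.14, 3.14, 3.14, 3.14].

INTERFACE

Orientations are given as a rotation vector (axis times angle).
In Python, from cell import manip, optics gives the robot as it stands. The module is installed in compiled form; this text tells all that it offers.
- The arm moves only by the shell command python3 -m creep 'ROWS' [FORCE]. ROWS is JSON, a list of rows, each a list of 7 numbers: the closure, from 0 (fully open) to 1 (shut), then the shift along the world's x, y, z scaled (see below), then the turn, a rotation vector about the world's x, y, z scaled (see below). In form: [[jaw, dx, dy, dz, rx, ry, rz], ...]. A call has 1 to 20 rows; each row shifts and turns the commanded pose from where the row before left it; what a row does not reach is not made up. The controller multiplies each number of a shift by 25 mm and each number of a turn by 5 degrees. A row lasts 1/10 s, in which the tool goes at most 50 mm and 8.59 degrees, less where a joint would pass 70% of its speed; a pose out of reach is approached as far as the arm can. A call with a number of a shift or a turn outside -1 to 1 is refused whole. A call with a gripper value outside its range is refused whole. The fingers move at their own pace and stop on an object; FORCE is the grip in N (left out, the last holds). Time passes only in rows, so rows that do not move let the fingers close. It gives the time, the measured TCP pose, the force and the opening at its end, in the units of the state.
- manip.read_state(): the state, without advancing time (a new reading comes with each control period).
- optics.camera(name): name is "scene" or "top" or "wrist"; returns a dict with "frame" (400x640x3 uint8, red, green, blue), "z_map" (400x640 float32, m along the optical axis (not along the pixel's ray), 0 where there is no reading), "fx", "fy", "cx", "cy" (pixels), "rvec" (rotation vector, rad) and "tvec" (3), from world to camera coordinates, as OpenCV has them. Camera axes: x right, y down, z forward; pixel columns grow to the right and rows downward; lengths in m; the calibration is good to about 2 mm. A picture is of the moment at which its call begins.
- manip.job_done(): hands the job in, once; it reports no verdict.
The state is a dict: "t": time; "joints": joint angles; "dq": joint speeds; "joint_torque": joint torques, N m; "eef_pos": TCP position; "eef_rot": TCP orientation; "ft_force": force on the tool from outside, world axes, zero at the start; "torque": the same for the moment, N m; "gripper_width": opening from 0.0 (shut) to 1.0 (fully open).
Only numpy, scipy, OpenCV 4.12 (cv2) and the standard library are available. Lean on these libraries where they do the work, as an engineer would, in place of code of your own. Each camera call takes 0.05 s, during which the arm holds its last target. There are 200 camera calls.

TASK

The towing-eye head sits on the square drawbar held in the bench vise, but it is too far out and its cross hole does not line up with the one in the bar. Take the drop pin out of the wooden block, work it down through the head while sliding the head along the bar until the holes meet, and push the pin fully home so that its collar sits flat on the head, then let go. Feel for the hole with a light hand - do not force the pin - and leave the other tools where they are.

Things in the scene. Friction and masses are not known exactly. Their poses are not given: they have to be found in the camera images.
- pin: Drop pin, bright steel, 0.14-0.24 kg, upright in one hole of the block, collar on the block's top. Origin: centre of the collar's underside; z up. Below it a round shank, 14 mm diameter, 60 mm long, the last 4 mm tapering to a flat 10 mm nose. Above: collar 29 mm diameter, 5 mm thick, then a round grip 22 mm diameter, from 5 to 45 mm above the origin.
- pin_tip (a point): Centre of the nose at the lower end of the drop pin, 60 mm under the collar's underside; hidden in the block at the start. A push of 5 to 10 N is plenty to feel for the hole and to seat the pin; more than 40 N between pin and head or bar bruises the holes.
- head_hole (a point): Centre of the mouth of the cross hole in the head's top face, 157 mm above the bench. y axis: along the bar, towards the vise; z up. The hole is 15.5 mm in diameter, chamfered 1.5 mm, through the head's top and bottom walls (44 mm in all). The bar's top lies 7 mm below the mouth: there the pin stands until the holes meet.
- eye (a point): Centre of the towing ring (92 mm outside diameter) at the outer end of the head. The head: grey square sleeve, 44 mm wide and high, 152 mm long, closed by a cap at the ring's end; its hole is 60 mm from the open end, 163 mm from the ring's centre. It slides level along the bar against 4 N of friction (plus 8 N per m/s) and stays where it is left.
- vise: Blue bench vise, bolted down, jaws 125 mm wide, 163 mm high. Origin: on the bench under the middle of the jaws. The bar runs along its y axis and leaves the jaws towards -y, where the head is; the bar's axis is 135 mm above the bench. Its handle points to +x.
- jaw_end (a point): Point on the bar's axis where the 30 mm square steel bar leaves the jaws. The bar cannot move. Its one vertical hole (15.5 mm, chamfered) is hidden under the head from the start, and the bar was clamped by eye: the hole is 73 to 121 mm from here. The head's hole starts 10 to 50 mm further out than that; the head can go at most 12 mm past the bar's hole.
- block: Hardwood block fixed to the bench, 60 x 130 mm, 70 mm high. Two holes, 17 mm in diameter, 64 mm deep, 35 mm either side of its middle along its y axis: one holds the drop pin, the other the punch, either way round. Origin: centre of its underside.
- punch: Drift punch, dark steel, upright in the block's other hole: slimmer and taller than the pin, 16 mm diameter, 79 mm tall above the block, with a thin black rubber collar. Origin: underside of that collar, on its axis. To be left alone.
- wrench: Steel wrench, 190 mm long, lying on the bench. Origin: on the bench under its middle; x along it. To be left alone.
- ball: Steel tow ball standing on its flange, 58 mm in diameter, 70 mm tall. Origin: centre of its underside. To be left alone.
Things that resemble listed ones, but are neither listed nor needed, are in the scene too. What is shaped like the pin but pink or red is not meant.

How it is judged:
By the outcome, as a careful person would: the job done as asked, in the order asked, and still so for the second after the job is handed in, with the robot touching nothing.
It also fails if it takes over 64 s, if anything falls off the work surface, if the arm or the gripper's body presses on something with over 40 N, if the wrist force passes 120 N, or if a joint passes its speed limit or range.

## Working session

There is one attempt and no reset: what is moved stays moved. The work goes in short steps, Python scripts to look and compute and a shell command to move; the robot and the scene stay as the last step left them, time stands still between calls to the robot, and variables do not carry over. Pictures are saved under pics/ and viewed, about 8 in all and at most 12, crops included, and the job is handed in when it is done.

```bash
mkdir -p pics
cat > h.py <<'E'
import numpy as np, cv2
from cell import manip, optics
def cam(n):
    c=optics.camera(n); c['R']=cv2.Rodrigues(np.array(c['rvec'],float))[0]; c['t']=np.array(c['tvec'],float).ravel(); return c
def cloud(c):
    z=c['z_map']; v,u=np.indices(z.shape)
    p=np.stack([(u-c['cx'])/c['fx']*z,(v-c['cy'])/c['fy']*z,z],-1)
    w=(p-c['t'])@c['R']; w[z==0]=np.nan; return w
def ray(c,u,v,h):
    d=np.array([(u-c['cx'])/c['fx'],(v-c['cy'])/c['fy'],1.])@c['R']; o=-c['R'].T@c['t']
    return o+d*(h-o[2])/d[2]
def proj(c,p):
    q=c['R']@np.array(p,float)+c['t']; return c['fx']*q[0]/q[2]+c['cx'],c['fy']*q[1]/q[2]+c['cy']
def save(n,im): cv2.imwrite('pics/'+n,im[...,::-1])
E
python3 - <<'E'
from h import *
ims=[]
for n in ('scene','top'):
    c=cam(n); np.savez(n+'.npz',**{k:v for k,v in c.items()}); save(n+'0.png',c['frame']); print(n,-c['R'].T@c['t'],c['R'][2])
s=manip.read_state(); print(s)
E
```

```text
scene [ 0.94985749 -0.60251798  0.79723809] [-0.46201868  0.54769224 -0.6975471 ]
top [ 0.40655666 -0.06622029  1.32506822] [ 0.09995036  0.01604023 -0.99486312]
{'t': 0.1, 'joints': array([-1.46410070e+00,  1.59028813e-01,  1.59804824e+00,  1.01309314e-05,
        1.38623054e+00, -2.10096809e-01]), 'dq': array([-0.00115878, -0.00193279, -0.00214309,  0.00138144,  0.00170896,
       -0.00046641]), 'joint_torque': array([ 9.29422968e-04, -3.86502421e+01, -3.22960889e+01,  7.02900882e-02,
        3.38789052e-02, -5.96172413e-05]), 'eef_pos': array([ 0.17904861, -0.54582994,  0.21372244]), 'eef_rot': array([-3.10057447e+00, -4.95265226e-01, -1.54745624e-04]), 'ft_force': array([ 0.3115129 ,  0.52562123, -0.61288052]), 'torque': array([-0.00063817,  0.0270021 , -0.05494731]), 'gripper_width': 0.9998769971959968}
```

View pics/scene0.png

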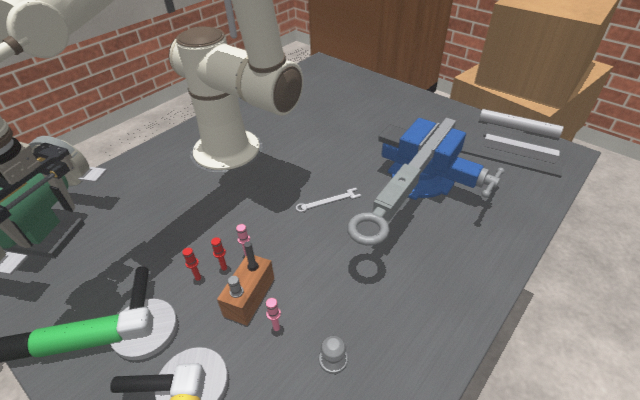

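View pics/top0.png

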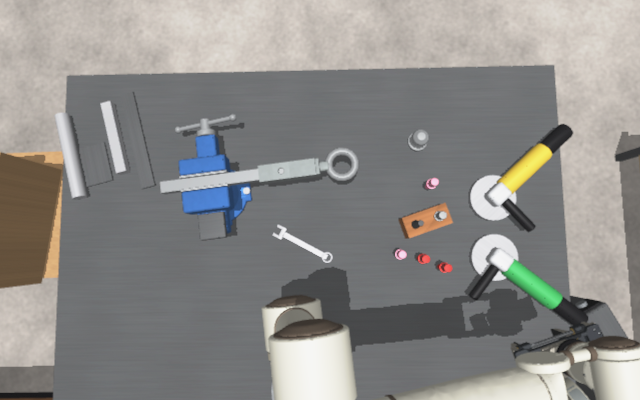

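Candidates for the pin (scene pixels): grey pin in the block (235,285), dark punch in the block (252,255), pink ones (243,235) and (273,310), red ones (190,262) and (218,250). I choose the grey one, with its wide collar, at the block's near-left end; top view (440,216). I'll measure it and check in a crop.

Run:
```python
from h import *
S=dict(np.load('scene.npz'));T=dict(np.load('top.npz'))
a=cv2.resize(S['frame'][215:325,180:300],None,fx=4,fy=4,interpolation=cv2.INTER_CUBIC)
b=cv2.resize(T['frame'][140:195,245:365],None,fx=4,fy=4,interpolation=cv2.INTER_CUBIC)
save('crop1.png',np.vstack([a,b]))
for n,c in(('S',S),('T',T)):
    W=cloud(c);z=W[...,2]; f=c['frame'].astype(int); hsv=cv2.cvtColor(c['frame'],cv2.COLOR_RGB2HSV)
    v,u=np.indices(z.shape)
    # pin: upper disc region
    (u0,v0)=((235,285) if n=='S' else (440,216))
    near=np.hypot(u-u0,v-v0)<16
    m=near&(z>.105)&(z<.13); print(n,'pin top',m.sum(),np.nanmedian(z[m]) if m.any() else 0,W[m].mean(0), (u[m].min(),u[m].max(),v[m].min(),v[m].max()) if m.any() else 0)
    bu,bv=((247,288) if n=='S' else (427,220))
    m=(abs(z-.07)<.004)&(np.hypot(u-bu,v-bv)<40)&(f[...,0]>f[...,2]+30)
    p=W[m]; r=cv2.minAreaRect(p[:,:2].astype(np.float32)*1000); print(n,'block',m.sum(),r,cv2.boxPoints(r).round(0).tolist())
    hu,hv=((400,190) if n=='S' else (288,171))
    m=(abs(z-.157)<.005)&(np.hypot(u-hu,v-hv)<60)
    p=W[m]; r=cv2.minAreaRect(p[:,:2].astype(np.float32)*1000); print(n,'head',m.sum(),np.median(p[:,2]),r,cv2.boxPoints(r).round(0).tolist())
```

```text
S pin top 98 0.11321884166367757 [ 0.49113125 -0.36628131  0.11253554] (np.int64(228), np.int64(238), np.int64(276), np.int64(286))
S block 1080 ((510.8260192871094, -320.20025634765625), (135.62045288085938, 131.6916046142578), 19.61273765563965) [[425.0, -281.0], [469.0, -405.0], [597.0, -359.0], [553.0, -235.0]]
S head 1208 0.15638890379884784 ((618.2589721679688, 120.89820861816406), (137.88681030273438, 305.200439453125), 19.39448356628418) [[503.0, 242.0], [604.0, -46.0], [734.0, -0.0], [633.0, 288.0]]
T pin top 58 0.11592389971622474 [ 0.48719068 -0.36086163  0.11489381] (np.int64(438), np.int64(445), np.int64(211), np.int64(219))
T block 720 ((471.24029541015625, -325.49969482421875), (120.4749526977539, 204.92913818359375), 54.52188491821289) [[353.0, -315.0], [520.0, -434.0], [590.0, -336.0], [423.0, -217.0]]
T head 1087 0.15761862018133027 ((608.05078125, 76.65003204345703), (44.83769226074219, 260.2378845214844), 7.07980489730835) [[570.0, 203.0], [602.0, -55.0], [646.0, -50.0], [614.0, 209.0]]
```

View pics/crop1.png

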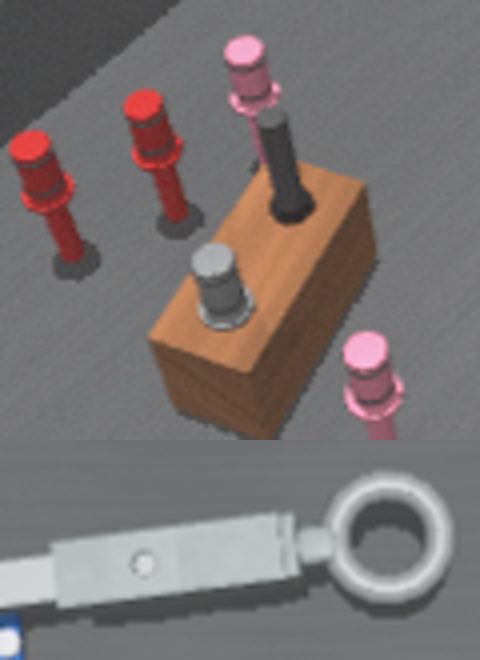

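The crop confirms it: pin in the block at scene (235,285), with the grip, bright collar and grey steel. The cross hole in the head shows at top ≈(281.2,171.2). Next: locations from rays.

Run:
```python
from h import *
S=dict(np.load('scene.npz'));T=dict(np.load('top.npz'))
print('pin top disc T',ray(T,441.5,214.5,.115),'S',ray(S,180+213/4,215+259/4,.115))
print('collar S',ray(S,180+224/4,215+309/4,.075))
print('punch base S',ray(S,180+292/4,215+206/4,.072))
print('hole T',ray(T,245+144.5/4,140+124/4,.157))
W=cloud(T);u0=np.arange(262,315,3)
# head edges in top per column
pts=[]
for u in u0:
    v=[k for k in range(155,190) if abs(W[k,u,2]-.157)<.005]; pts.append(ray(T,u,np.mean(v),.157)[:2])
pts=np.array(pts); l=cv2.fitLine(pts.astype(np.float32),cv2.DIST_HUBER,0,.01,.01).ravel(); print('axis',l, np.degrees(np.arctan2(-l[0]*np.sign(l[1]),abs(l[1]))))
# hole in scene: dark blob near (402,180)
g=cv2.cvtColor(S['frame'],cv2.COLOR_RGB2GRAY)[170:192,392:414]; print(g)
from scipy.spatial.transform import Rotation as R
s=manip.read_state(); print(R.from_rotvec(s['eef_rot']).as_matrix().round(3))
```

```text
pin top disc T [ 0.48890903 -0.36091355  0.115     ] S [ 0.49144923 -0.36483347  0.115     ]
collar S [ 0.49303247 -0.36785887  0.075     ]
punch base S [ 0.46942834 -0.29898896  0.072     ]
hole T [0.60890039 0.06725937 0.157     ]
axis [ 0.1056154  -0.99440706  0.61141926  0.05033441] 6.0626235
[[ 72  73  74  76  72  78 114 156 168 168 170 172 168 169 171 171 171 169
  170 168 169 168]
 [ 75  76  70  76  75 117 154 171 169 169 171 169 170 168 165 169 169 170
  171 169 170 170]
 [ 70  71  70  76  96 154 174 173 171 168 171 169 169 168 169 168 166 169
  166 168 164 166]
 [ 75  79  75  84 132 166 172 172 174 172 172 171 172 167 169 168 166 168
  167 169 170 168]
 [ 97 110  97 138 165 172 174 174 172 175 171 172 172 169 170 172 168 167
  167 167 169 169]
 [ 94 114 139 166 173 173 172 169 174 174 173 175 174 170 172 171 170 170
  169 170 169 167]
 [ 91 132 166 174 174 173 174 173 173 171 171 173 175 173 172 174 172 171
  170 168 169 167]
 [104 157 173 174 175 174 171 161 159 138 149 162 169 173 175 176 176 172
  172 173 171 168]
 [154 171 176 172 172 173 163 132 109 107 109 122 137 162 
[... 617 characters left out ...]
5 168 171 174 173 172 173 174 172 174 171 129  90
   81  84  83  81]
 [167 164 166 167 165 166 164 167 166 172 175 173 173 174 175 144 100  83
   82  85  78  78]
 [170 168 169 167 166 163 167 167 165 170 168 170 172 173 157 110  87  84
   83  84  80  80]
 [169 170 169 166 166 169 166 168 167 168 169 170 169 165 117  84  85  84
   84  82  82  82]
 [168 167 168 168 168 171 167 168 169 165 170 169 165 127  90  82  85  85
   83  82  84 110]
 [169 167 168 164 171 167 168 167 166 166 170 169 139  98  85  84  83  82
   83  82  99 122]
 [168 169 167 170 170 171 169 170 169 169 171 150 107  84  86  79  84  81
   82  92 106  88]]
[[ 0.95   0.312 -0.   ]
 [ 0.312 -0.95   0.002]
 [ 0.    -0.002 -1.   ]]
```

Run:
```python
from h import *
for n in('top.npz','scene.npz'):
    W=cloud(dict(np.load(n)));x,y,z=W[...,0],W[...,1],W[...,2]
    for a in range(20,65,5):
        print(a,[ (lambda m: round(float(z[m].max()),2) if m.sum()>3 else None)((abs(x-a/100)<.03)&(abs(y-b/100)<.03)) for b in range(-60,-20,5)])
```

```text
20 [0.35, 0.58, 0.58, 0.6, 0.62, 0.64, 0.64, 0.65]
25 [0.55, 0.58, 0.58, 0.6, 0.6, 0.01, 0.01, 0.01]
30 [0.07, 0.07, 0.07, 0.06, 0.01, 0.01, 0.01, 0.01]
35 [0.07, 0.07, 0.07, 0.03, 0.11, 0.11, 0.11, 0.11]
40 [0.03, 0.07, 0.07, 0.03, 0.01, 0.11, 0.11, 0.11]
45 [0.07, 0.03, 0.03, 0.01, 0.08, 0.12, 0.15, 0.08]
50 [0.07, 0.07, 0.07, 0.03, 0.12, 0.12, 0.15, 0.08]
55 [0.07, 0.07, 0.07, 0.03, 0.07, 0.11, 0.01, 0.01]
60 [0.07, 0.07, 0.06, 0.03, 0.01, 0.11, 0.01, 0.01]
20 [0.34, 0.45, 0.55, 0.6, 0.6, 0.59, 0.58, 0.56]
25 [0.33, 0.0, 0.55, 0.6, 0.6, 0.59, 0.0, 0.0]
30 [0.06, 0.06, 0.06, 0.06, 0.0, 0.0, 0.0, 0.0]
35 [0.06, 0.07, 0.06, 0.03, 0.11, 0.11, 0.11, 0.11]
40 [0.04, 0.07, 0.06, 0.03, 0.0, 0.11, 0.11, 0.11]
45 [0.06, 0.03, 0.03, 0.0, 0.07, 0.11, 0.15, 0.07]
50 [0.06, 0.07, 0.06, 0.03, 0.12, 0.12, 0.15, 0.07]
55 [0.06, 0.07, 0.06, 0.03, 0.07, 0.11, 0.0, 0.0]
60 [0.06, 0.06, 0.05, 0.03, 0.0, 0.11, 0.0, 0.0]
```

```bash
python3 -m creep '[[0.5,0.95,0.56,0,0,0,-0.2],[0.5,0.95,0.56,0,0,0,-0.2],[0.5,0.95,0.56,0,0,0,-0.2],[0.5,0.95,0.56,0,0,0,-0.2],[0.5,0.95,0.56,0,0,0,-0.2],[0.5,0.95,0.56,0,0,0,-0.2],[0.5,0.95,0.56,0,0,0,-0.2],[0.5,0.95,0.56,0,0,0,-0.2],[0.5,0.95,0.56,0,0,0,-0.2],[0.5,0.95,0.56,0,0,0,-0.2],[0.5,0.95,0.56,0,0,0,-0.2],[0.5,0.95,0.56,0,0,0,-0.2],[0.5,0.95,0.56,0,0,0,0],[0.5,0,0,0,0,0,0],[0.5,0,0,0,0,0,0]]' 20
python3 - <<'E'
from h import *
c=cam('wrist');W=cloud(c);save('w1.png',c['frame']);z=W[...,2]
print(manip.read_state()['eef_rot'],-c['R'].T@c['t'],c['R'][2])
print(proj(c,[.49,-.364,.115]))
E
```

```text
t: 1.6
eef_pos: [0.4877, -0.364, 0.214]
eef_rot: [-3.136, -0.17, 0.002]
ft_force: [0.4, -1.5, -0.2]
gripper_width: 0.497
[-3.13668646e+00 -1.68508440e-01  1.48529146e-03] [ 0.56651014 -0.35534757  0.38423939] [-0.27693344 -0.03097647 -0.96038968]
(np.float64(316.0507712712419), np.float64(199.7147915575959))
```

View pics/w1.png

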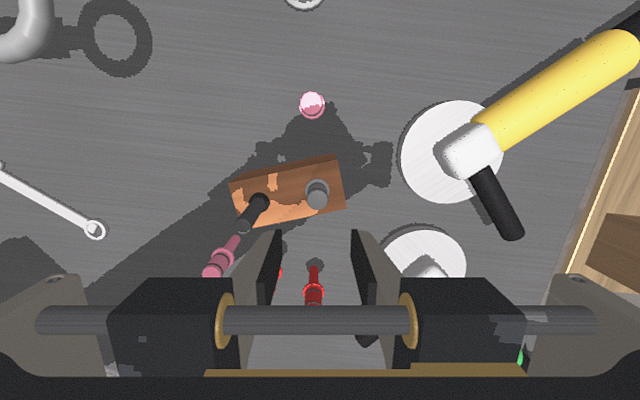

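The wrist view shows the pin at (317,195), between the finger lines, with the punch to its left at (255,212) and red pin (313,285) behind. Refine numerically.

Run:
```python
from h import *
c=cam('wrist');W=cloud(c);z=W[...,2];v,u=np.indices(z.shape)
near=np.hypot(u-317,v-195)<35
for a,b,h in((.111,.12,.115),(.0735,.0765,.075)):
    m=near&(z>a)&(z<b); 
    (e,r)=cv2.minEnclosingCircle(np.argwhere(m)[:,::-1].astype(np.float32)); print(m.sum(),e,r,ray(c,*e,h),np.nanmean(W[m],0),z[m].max())
```

```text
347 (315.75, 198.5) 10.76172161102295 [ 0.49078463 -0.36404644  0.115     ] [ 0.49072325 -0.36424903  0.1147594 ] 0.1170137068287259
121 (315.9096374511719, 189.56024169921875) 12.190717697143555 [ 0.49027465 -0.36429397  0.075     ] [ 0.49715902 -0.36365125  0.07493851] 0.07622117339585438
```

```bash
python3 -m creep '[[0.5,0.12,0,-0.9,0,0,0],[0.5,0,0,-0.9,0,0,0],[0.5,0,0,-0.9,0,0,0],[0.5,0,0,-0.9,0,0,0],[0.5,0,0,-0.9,0,0,0],[0.5,0,0,-0.5,0,0,0],[0.5,0,0,-0.4,0,0,0],[0.5,0,0,0,0,0,0],[0.5,0,0,0,0,0,0]]' 20
python3 -m creep '[[1,0,0,0,0,0,0],[1,0,0,0,0,0,0],[1,0,0,0,0,0,0],[1,0,0,0,0,0,0],[1,0,0,0,0,0,0]]' 35
```

```text
t: 2.6
eef_pos: [0.4911, -0.365, 0.0805]
eef_rot: [3.136, 0.168, 0.001]
ft_force: [0.1, 0.4, 0.1]
gripper_width: 0.5
t: 3.1
eef_pos: [0.4911, -0.3646, 0.0802]
eef_rot: [3.136, 0.169, 0.001]
ft_force: [0.6, 0.1, 2.5]
gripper_width: 0.229
```

```bash
python3 -m creep '[[1,0,0,0.3,0,0,0],[1,0,0,0.5,0,0,0],[1,0,0,0.6,0,0,0],[1,0,0,0.8,0,0,0],[1,0,0,0.9,0,0,0],[1,0,0,0.9,0,0,0],[1,0,0,0.9,0,0,0],[1,0,0,0.9,0,0,0],[1,0,0,0.9,0,0,0],[1,0,0,0.5,0,0,0],[1,0,0,0,0,0,0]]'
python3 -m creep '[[1,0.15,0.5,0,0,0,0],[1,0.22,0.9,0,0,0,0],[1,0.22,0.9,0,0,0,0],[1,0.22,0.9,0,0,0,0],[1,0.22,0.9,0,0,0,0],[1,0.22,0.9,0,0,0,0],[1,0.22,0.9,0,0,0,0],[1,0.22,0.9,0,0,0,0],[1,0.22,0.9,0,0,0,0],[1,0.22,0.9,0,0,0,0],[1,0.22,0.9,0,0,0,0],[1,0.22,0.9,0,0,0,0],[1,0.22,0.9,0,0,0,0],[1,0.22,0.9,0,0,0,0],[1,0.22,0.9,0,0,0,0],[1,0.22,0.9,0,0,0,0],[1,0.2,0.5,0,0,0,0],[1,0,0,0,0,0,0],[1,0,0,0,0,0,0],[1,0,0,0,0,0,0]]'
python3 - <<'E'
from h import *
for n in('wrist','scene'):
    c=cam(n);np.savez(n+'2.npz',**c);p=manip.read_state()['eef_pos']
    if n=='wrist': save('w2.png',c['frame'])
    else: save('s2.png',cv2.resize(c['frame'][60:260,280:520],None,fx=3,fy=3,interpolation=cv2.INTER_CUBIC))
    print(n,'hole pred',proj(c,[.6089,.0673,.157]),'tip pred',proj(c,p-[0,0,.0702]))
E
```

```text
t: 4.2
eef_pos: [0.4917, -0.3653, 0.2627]
eef_rot: [3.133, 0.168, 0.005]
ft_force: [0.9, -0.4, -1.4]
gripper_width: 0.229
t: 6.2
eef_pos: [0.5818, -0.0027, 0.2593]
eef_rot: [3.137, 0.167, -0.001]
ft_force: [-0.5, -0.4, -1.9]
gripper_width: 0.232
wrist hole pred (np.float64(248.57685701855956), np.float64(167.83375595656264)) tip pred (np.float64(315.89258395740126), np.float64(210.79970893520374))
scene hole pred (np.float64(400.92616357300886), np.float64(178.9570886887709)) tip pred (np.float64(375.8207422562672), np.float64(179.05150369184392))
```

View pics/w2.png

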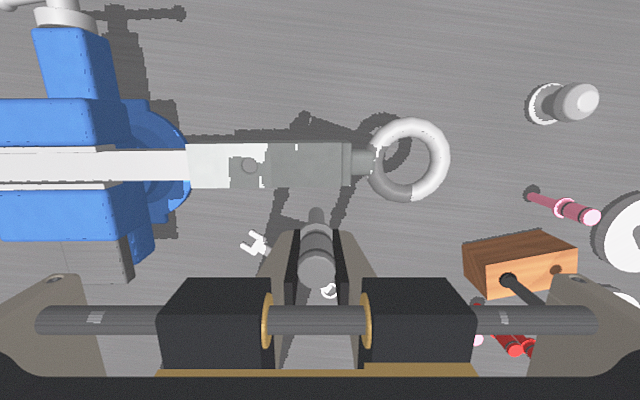

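View pics/s2.png

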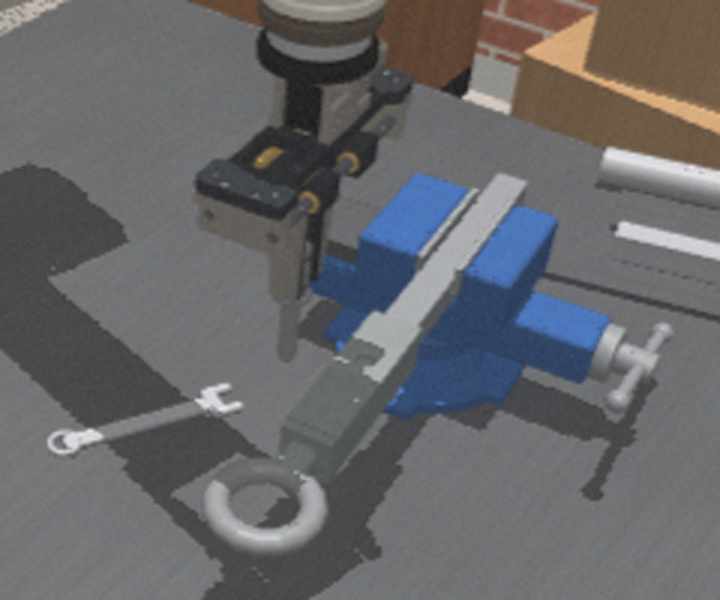

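The pin is in hand, upright, tip at wrist (316,211) as predicted. The hole is at wrist ≈(250,165), in s2 crop ≈(366,352), about 2 mm from the first estimate. Refine.

Run:
```python
from h import *
c=dict(np.load('wrist2.npz'));W=cloud(c);z=W[...,2];v,u=np.indices(z.shape)
m=(abs(z-.157)<.004)&(u>185)&(u<355)&(v>130)&(v<200)
pts=[];wd=[]
for k in range(195,340,5):
    r=np.where(m[:,k])[0]; a=ray(c,k,r.min()-.5,.157);b=ray(c,k,r.max()+.5,.157);pts.append((a+b)[:2]/2);wd.append(np.linalg.norm(a-b))
l=cv2.fitLine(np.array(pts,np.float32),cv2.DIST_HUBER,0,.01,.01).ravel();print('axis',l,np.median(wd),np.degrees(np.arctan(-l[0]/l[1])))
h=m&(0==0); hh=(np.hypot(u-249,v-166)<14)
low=hh&(z<.1535); print('hole depth px',low.sum(),u[low].mean(),v[low].mean(),W[low].mean(0))
(e,r)=cv2.minEnclosingCircle(np.argwhere(low)[:,::-1].astype(np.float32)) ;print(e,r)
for q in [(250,165.5),e]:
    p=ray(c,*q,.157);t=(p[1]-l[3])/l[1];print(p,'axis x there',l[2]+t*l[0])
g=cv2.cvtColor(c['frame'],cv2.COLOR_RGB2GRAY);print(g[154:178,238:264:1])
r=np.where(m.any(0))[0];print('end col',r.min(),ray(c,r.min(),165,.157))
```

```text
axis [ 0.11575969 -0.99327725  0.6133312   0.05124188] 0.04467378206616153 6.6474447
hole depth px 176 248.32386363636363 165.0340909090909 [0.61043441 0.06919089 0.15020629]
(248.5806427001953, 164.7903289794922) 7.67665433883667
[0.6113804  0.06598898 0.157     ] axis x there 0.6116125239487051
[0.61193758 0.06741437 0.157     ] axis x there 0.6114464047679621
[[240 240 239 240 239 239 240 240 239 239 239 240 240 240 240 241 240 240
  241 242 240 239 239 240 242 247]
 [247 247 247 244 241 241 241 241 241 243 243 242 241 241 240 240 240 240
  241 240 240 240 240 241 240 247]
 [187 186 184 232 251 251 250 250 248 246 246 245 247 247 244 241 242 240
  241 241 241 241 240 241 240 248]
 [141 139 142 172 196 192 184 187 173 171 170 170 184 231 246 248 246 242
  242 241 241 240 241 240 241 247]
 [153 150 149 147 141 132 128 128 136 141 140 137 139 152 169 178 233 246
  242 242 240 240 240 240 241 247]
 [151 149 149 145 143 137 140 152 149 155 150 152 153 146 134 122 212 251
  247 243 241 241 240 241 242 249]
 [151 153 151 144 130 131 145 158 155 155 154 152 154 153 149 144 153 173
  232 2
[... 1228 characters left out ...]
[150 151 150 151 151 145 145 133 124 122 129 135 138 132 137 135 129 139
  144 151 148 154 149 150 153 152]
 [151 153 155 153 153 152 147 145 136 134 131 128 127 135 135 138 144 150
  152 148 149 155 146 152 153 151]
 [149 154 151 149 152 153 151 152 147 142 139 137 140 143 144 148 152 155
  152 152 151 149 148 147 151 152]
 [152 148 150 148 151 152 151 148 151 149 157 153 151 149 151 152 150 152
  152 149 149 144 142 145 146 149]
 [150 151 153 145 149 154 151 149 156 151 154 154 155 154 152 154 154 153
  150 147 142 215 248 206 142 150]
 [149 153 152 149 151 148 150 151 153 154 153 150 153 151 152 149 149 151
  148 143 140 229 255 222 138 148]]
end col 186 [0.60514898 0.12898801 0.157     ]
```

```bash
python3 -m creep '[[1,0.3,0.6,0,0,0,0],[1,0.3,0.8,0,0,0,0],[1,0.3,0.8,0,0,0,0],[1,0.29,0.58,0,0,0,0],[1,0,0,-0.3,0,0,0],[1,0,0,-0.4,0,0,0],[1,0,0,-0.25,0,0,0],[1,0,0,0,0,0,0],[1,0,0,0,0,0,0]]'
python3 - <<'E'
from h import *
s=manip.read_state();p=s['eef_pos'];print(p,s['ft_force'])
fs=[]
for n,k in(('wrist',(270,130)),('scene',(360,130))):
    c=cam(n);print(proj(c,[.6114,.0667,.157]),proj(c,p-[0,0,.0702]))
    u,v=map(int,proj(c,[.6114,.0667,.157])); fs.append(cv2.resize(c['frame'][v-40:v+40,u-60:u+60],None,fx=5,fy=5,interpolation=cv2.INTER_CUBIC)[:300])
save('c3.png',np.vstack(fs))
E
```

```text
t: 7.2
eef_pos: [0.6116, 0.067, 0.2355]
eef_rot: [3.137, 0.167, -0.001]
ft_force: [-0.5, 0.3, -1.4]
gripper_width: 0.232
[0.61158246 0.06700266 0.23553593] [-0.45858315  0.34631758 -1.39161006]
(np.float64(316.1241165093288), np.float64(208.2798169232847)) (np.float64(315.8341714486637), np.float64(210.82589210080923))
(np.float64(401.6784773950659), np.float64(179.51766478929062)) (np.float64(402.214997605892), np.float64(176.8448562153387))
```

View pics/c3.png

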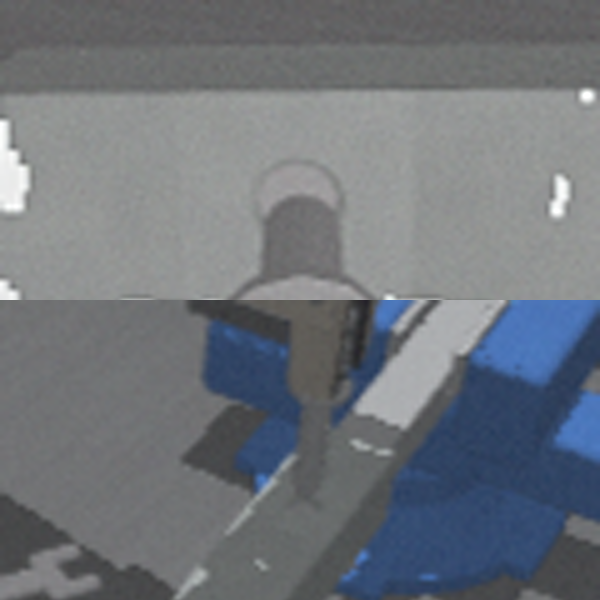

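The wrist crop shows the hole rim centred at (298,202) and the tip over it (≈(299,216)), within ~1 mm. Descend lightly.

```bash
python3 -m creep '[[1,0,0,-0.2,0,0,0],[1,0,0,-0.2,0,0,0],[1,0,0,-0.1,0,0,0],[1,0,0,0,0,0,0],[1,0,0,0,0,0,0]]'
python3 -m creep '[[1,0,0,-0.06,0,0,0],[1,0,0,-0.04,0,0,0],[1,0,0,0,0,0,0],[1,0,0,0,0,0,0]]'
```

```text
t: 7.8
eef_pos: [0.6118, 0.0677, 0.2232]
eef_rot: [-3.137, -0.169, 0.0]
ft_force: [1.0, 0.1, -0.9]
gripper_width: 0.231
t: 8.2
eef_pos: [0.6118, 0.0676, 0.2208]
eef_rot: [3.137, 0.169, -0.0]
ft_force: [0.3, -0.6, -1.7]
gripper_width: 0.232
```

```bash
python3 -m creep '[[1,0,0,-0.04,0,0,0],[1,0,0,0,0,0,0],[1,0,0,0,0,0,0]]'
python3 -m creep '[[1,0,0,-0.04,0,0,0],[1,0,0,0,0,0,0],[1,0,0,0,0,0,0]]'
```

```text
t: 8.5
eef_pos: [0.6121, 0.0676, 0.2202]
eef_rot: [3.137, 0.169, 0.001]
ft_force: [-0.0, -0.5, 0.7]
gripper_width: 0.23
t: 8.8
eef_pos: [0.6123, 0.0676, 0.2201]
eef_rot: [3.137, 0.169, 0.003]
ft_force: [-0.9, 0.4, 5.0]
gripper_width: 0.235
```

Contact at the expected height (~6 N). Slide along the bar.

```bash
python3 -m creep '[[1,-0.009,0.08,0,0,0,0],[1,-0.009,0.08,0,0,0,0],[1,-0.009,0.08,0,0,0,0],[1,-0.009,0.08,0,0,0,0],[1,0,0,0,0,0,0]]'
python3 -m creep '[[1,-0.009,0.08,0,0,0,0],[1,-0.009,0.08,0,0,0,0],[1,0,0,0,0,0,0]]'
```

```text
t: 9.3
eef_pos: [0.6119, 0.0731, 0.2201]
eef_rot: [3.132, 0.167, 0.004]
ft_force: [0.0, -6.3, 5.5]
gripper_width: 0.235
t: 9.6
eef_pos: [0.6114, 0.077, 0.2201]
eef_rot: [3.132, 0.167, 0.004]
ft_force: [-0.6, -6.9, 4.6]
gripper_width: 0.23
```

```bash
for i in 1; do python3 -m creep '[[1,-0.009,0.08,0,0,0,0],[1,-0.009,0.08,0,0,0,0],[1,0,0,0,0,0,0]]'; done
python3 -m creep '[[1,-0.009,0.08,0,0,0,0],[1,-0.009,0.08,0,0,0,0],[1,0,0,0,0,0,0]]'
```

```text
t: 9.9
eef_pos: [0.611, 0.081, 0.2201]
eef_rot: [3.132, 0.167, 0.004]
ft_force: [-0.7, -8.2, 5.0]
gripper_width: 0.231
t: 10.2
eef_pos: [0.6105, 0.085, 0.2201]
eef_rot: [3.132, 0.167, 0.003]
ft_force: [-0.4, -7.0, 5.4]
gripper_width: 0.234
```

```bash
python3 -m creep '[[1,-0.009,0.08,0,0,0,0],[1,-0.009,0.08,0,0,0,0],[1,0,0,0,0,0,0]]'
```

```text
t: 10.5
eef_pos: [0.6101, 0.089, 0.2201]
eef_rot: [3.132, 0.167, 0.003]
ft_force: [0.6, -6.7, 5.1]
gripper_width: 0.232
```

```bash
python3 -m creep '[[1,-0.009,0.08,0,0,0,0],[1,-0.009,0.08,0,0,0,0],[1,0,0,0,0,0,0]]'
```

```text
t: 10.8
eef_pos: [0.6096, 0.0931, 0.2201]
eef_rot: [3.132, 0.167, 0.003]
ft_force: [0.1, -6.2, 5.4]
gripper_width: 0.234
```

```bash
python3 -m creep '[[1,-0.009,0.08,0,0,0,0],[1,-0.009,0.08,0,0,0,0],[1,0,0,0,0,0,0]]'
```

```text
t: 11.1
eef_pos: [0.6091, 0.0973, 0.2201]
eef_rot: [3.132, 0.167, 0.003]
ft_force: [-0.4, -6.7, 4.6]
gripper_width: 0.232
```

```bash
python3 -m creep '[[1,-0.009,0.08,0,0,0,0],[1,-0.009,0.08,0,0,0,0],[1,0,0,0,0,0,0]]'
```

```text
t: 11.4
eef_pos: [0.6083, 0.1026, 0.219]
eef_rot: [3.135, 0.168, 0.002]
ft_force: [0.9, -4.2, 0.2]
gripper_width: 0.234
```

The pin drops here (z −1.1 mm, contact lost). Push down gently.

```bash
python3 -m creep '[[1,0,0,-0.05,0,0,0],[1,0,0,0,0,0,0],[1,0,0,0,0,0,0]]'
```

```text
t: 11.7
eef_pos: [0.6079, 0.1034, 0.2172]
eef_rot: [3.137, 0.168, 0.0]
ft_force: [1.2, -4.4, -0.3]
gripper_width: 0.235
```

```bash
python3 -m creep '[[1,-0.005,0.04,-0.03,0,0,0],[1,0,0,0,0,0,0],[1,0,0,0,0,0,0]]'
```

```text
t: 12.0
eef_pos: [0.6077, 0.1047, 0.2168]
eef_rot: [-3.137, -0.169, -0.0]
ft_force: [2.2, -4.5, 1.1]
gripper_width: 0.234
```

```bash
python3 -m creep '[[1,0.01,0.03,-0.04,0,0,0],[1,0,0,0,0,0,0],[1,0,0,0,0,0,0]]'
```

```text
t: 12.3
eef_pos: [0.608, 0.105, 0.2162]
eef_rot: [3.136, 0.168, 0.0]
ft_force: [0.4, -5.3, 2.9]
gripper_width: 0.232
```

```bash
python3 -m creep '[[1,0.01,0.03,-0.04,0,0,0],[1,0,0,0,0,0,0],[1,0,0,0,0,0,0]]'
```

```text
t: 12.6
eef_pos: [0.6083, 0.1052, 0.2158]
eef_rot: [3.135, 0.168, 0.001]
ft_force: [-0.1, -5.8, 5.1]
gripper_width: 0.233
```

```bash
python3 -m creep '[[1,0,0.03,-0.04,0,0,0],[1,0,0,0,0,0,0],[1,0,0,0,0,0,0]]'
```

```text
t: 12.9
eef_pos: [0.6084, 0.1053, 0.2145]
eef_rot: [3.134, 0.168, 0.0]
ft_force: [0.7, -8.0, 3.0]
gripper_width: 0.231
```

```bash
python3 -m creep '[[1,0,0.04,0,0,0,0],[1,0,0,0,0,0,0],[1,0,0,0,0,0,0]]'
```

```text
t: 13.2
eef_pos: [0.6084, 0.1056, 0.2145]
eef_rot: [3.133, 0.168, 0.0]
ft_force: [1.0, -9.4, 3.7]
gripper_width: 0.23
```

Now the bar's hole resists further sliding, so relax y a little and press down.

```bash
python3 -m creep '[[1,0,-0.06,-0.03,0,0,0],[1,0,0,0,0,0,0],[1,0,0,0,0,0,0]]'
```

```text
t: 13.5
eef_pos: [0.6083, 0.105, 0.2135]
eef_rot: [3.134, 0.168, -0.0]
ft_force: [1.2, -7.2, 1.5]
gripper_width: 0.231
```

```bash
python3 -m creep '[[1,0,-0.04,-0.03,0,0,0],[1,0,0,0,0,0,0],[1,0,0,0,0,0,0]]'
```

```text
t: 13.8
eef_pos: [0.6082, 0.1047, 0.2125]
eef_rot: [3.136, 0.168, -0.0]
ft_force: [2.5, -5.4, 2.3]
gripper_width: 0.231
```

Going in. Continue down in steps, relaxing y a bit more.

```bash
python3 -m creep '[[1,0.02,-0.03,-0.08,0,0,0],[1,0.01,0,-0.08,0,0,0],[1,0,0,0,0,0,0],[1,0,0,0,0,0,0]]'
```

```text
t: 14.2
eef_pos: [0.6085, 0.1044, 0.2076]
eef_rot: [3.137, 0.168, -0.002]
ft_force: [-0.4, -5.4, -0.2]
gripper_width: 0.235
```

```bash
python3 -m creep '[[1,0.01,-0.02,-0.08,0,0,0],[1,0,0,-0.08,0,0,0],[1,0,0,0,0,0,0],[1,0,0,0,0,0,0]]'
```

```text
t: 14.6
eef_pos: [0.6087, 0.1042, 0.2036]
eef_rot: [-3.137, -0.169, 0.002]
ft_force: [0.2, -4.4, -2.4]
gripper_width: 0.232
```

```bash
python3 -m creep '[[1,0,-0.02,-0.08,0,0,0],[1,0,0,-0.08,0,0,0],[1,0,0,-0.08,0,0,0],[1,0,0,-0.08,0,0,0],[1,0,0,0,0,0,0],[1,0,0,0,0,0,0]]'
```

```text
t: 15.2
eef_pos: [0.6089, 0.1039, 0.1957]
eef_rot: [-3.136, -0.169, 0.001]
ft_force: [-1.1, -2.5, -1.4]
gripper_width: 0.232
```

```bash
python3 -m creep '[[1,0,-0.02,-0.08,0,0,0],[1,0,0,-0.08,0,0,0],[1,0,0,-0.08,0,0,0],[1,0,0,-0.08,0,0,0],[1,0,0,0,0,0,0],[1,0,0,0,0,0,0]]'
```

```text
t: 15.8
eef_pos: [0.6092, 0.1033, 0.1882]
eef_rot: [-3.137, -0.169, 0.0]
ft_force: [-0.7, 0.9, -1.1]
gripper_width: 0.23
```

```bash
python3 -m creep '[[1,0,0,-0.08,0,0,0],[1,0,0,-0.08,0,0,0],[1,0,0,-0.08,0,0,0],[1,0,0,-0.08,0,0,0],[1,0,0,0,0,0,0],[1,0,0,0,0,0,0]]'
```

```text
t: 16.4
eef_pos: [0.6091, 0.1031, 0.1801]
eef_rot: [-3.137, -0.169, 0.001]
ft_force: [-1.1, 0.6, -1.7]
gripper_width: 0.23
```

```bash
python3 -m creep '[[1,0,0,-0.08,0,0,0],[1,0,0,-0.08,0,0,0],[1,0,0,-0.08,0,0,0],[1,0,0,-0.08,0,0,0],[1,0,0,0,0,0,0],[1,0,0,0,0,0,0]]'
```

```text
t: 17.0
eef_pos: [0.6091, 0.1031, 0.1721]
eef_rot: [-3.137, -0.169, 0.001]
ft_force: [-0.9, 0.2, -2.6]
gripper_width: 0.233
```

```bash
python3 -m creep '[[1,0,0,-0.08,0,0,0],[1,0,0,-0.08,0,0,0],[1,0,0,-0.03,0,0,0],[1,0,0,0,0,0,0],[1,0,0,0,0,0,0]]'
```

```text
t: 17.5
eef_pos: [0.6091, 0.1031, 0.1674]
eef_rot: [-3.137, -0.168, 0.0]
ft_force: [-0.5, 1.1, -1.9]
gripper_width: 0.232
```

```bash
python3 -m creep '[[1,0,0,-0.05,0,0,0],[1,0,0,0,0,0,0],[1,0,0,0,0,0,0]]'
```

```text
t: 17.8
eef_pos: [0.6092, 0.1032, 0.1672]
eef_rot: [3.137, 0.169, 0.0]
ft_force: [-4.3, -0.9, 5.9]
gripper_width: 0.231
```

Seated: TCP 0.1672, as predicted, with ~8 N. Release and rise.

```bash
python3 -m creep '[[1,0,0,0.04,0,0,0],[0.5,0,0,0,0,0,0],[0.5,0,0,0,0,0,0],[0.5,0,0,0,0,0,0],[0.5,0,0,0,0,0,0],[0.5,0,0,0,0,0,0]]'
python3 -m creep '[[0.5,0,0,0.2,0,0,0],[0.5,0,0,0.6,0,0,0],[0.5,0,0,0.9,0,0,0],[0.5,0,0,0.9,0,0,0],[0.5,0,0,0.9,0,0,0],[0.5,0,0,0.5,0,0,0],[0.5,-0.9,0,0,0,0,0],[0.5,-0.9,0,0,0,0,0],[0.5,-0.9,0,0,0,0,0],[0.5,0,0,0,0,0,0]]'
python3 - <<'E'
from h import *
fs=[]
for n in('wrist','scene'):
    c=cam(n);W=cloud(c);z=W[...,2];v,u=np.indices(z.shape)
    a=proj(c,[.6091,.1031,.162]);print(n,a)
    m=(np.hypot(u-a[0],v-a[1])<45)&(z>.192)&(z<.215);print(m.sum(),np.nanmean(W[m],0),np.percentile(z[m],95) if m.any() else 0)
    k=(np.hypot(u-a[0],v-a[1])<30)&(z>.1595)&(z<.165);print('collar',k.sum(),np.nanmedian(z[k]) if k.any() else 0)
    x,y=map(int,a);fs.append(cv2.resize(c['frame'][max(0,y-50):y+50,x-80:x+80],(600,290 if 0 else 375*290//375),interpolation=cv2.INTER_CUBIC))
save('fin.png',np.vstack(fs))
E
```

```text
t: 18.4
eef_pos: [0.6093, 0.1031, 0.1674]
eef_rot: [3.137, 0.169, 0.001]
ft_force: [-0.2, -1.3, 0.4]
gripper_width: 0.503
t: 19.4
eef_pos: [0.5402, 0.1034, 0.268]
eef_rot: [-3.137, -0.169, 0.0]
ft_force: [0.4, 0.2, -0.3]
gripper_width: 0.502
wrist (np.float64(323.7697865113739), np.float64(132.39281040080323))
573 [0.60811741 0.10351876 0.20159799] 0.20309631516287535
collar 122 0.1620230525907176
scene (np.float64(409.1825061126481), np.float64(169.94701207974413))
63 [0.60812361 0.09870066 0.19956686] 0.20288720355468987
collar 80 0.16151415850825623
```

View pics/fin.png

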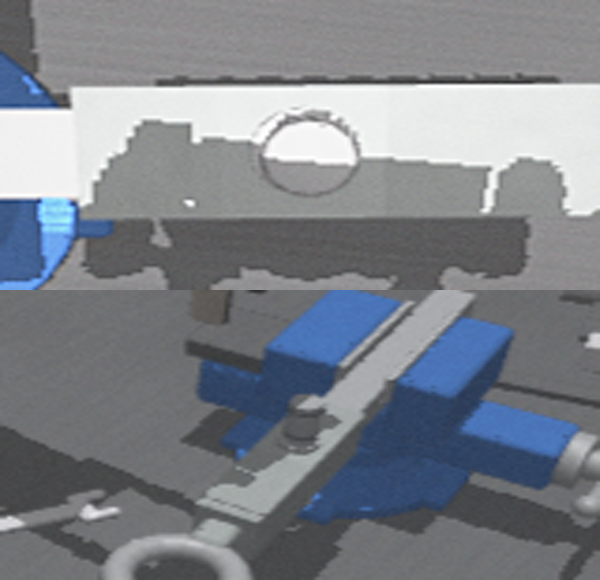

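The pin stands upright and fully home in the head: grip top in the upper crop at (310,157), pin in the lower crop at (303,425). Collar top reads 0.162 m and pin top 0.202 m, exactly the seated heights. The gripper is clear. Handing in.

```bash
python3 -c "
from h import *
print(manip.job_done(), manip.read_state()['t'])"
```

```text
the job is handed in; nothing more can be done
the job is handed in; nothing more can be done
```

The drop pin is fully home through the head and the bar, released, and the job is handed in at about 19.5 s of the 64 s allowed.

- **How it went:** I took the grey pin out of the block and stood it on the bar through the head's hole at about 6 N. I then slid the head about 36 mm along the bar until the pin dropped into the bar's hole. I eased it down and seated it at about 8 N, then let go and backed clear.
- **Forces:** The readings at the end of each move never passed about 10 N. I did not record peaks within a move.
- **Last checks:** After release, depth readings put the collar's top at 0.162 m and the pin's top at 0.20 m. Both match a collar lying flat on the head. The wrist force was close to zero.
- **Disagreement:** The scene camera put the pin about 5 mm short along y. It sees only one side of the pin, while the wrist view agreed with the tool position.
- **Not checked:** I did not take a final picture of the other tools; no move was planned to touch them and no unexpected force showed.

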